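# Shift the roller mixer's lever into third

## Task

Put the roller mixer into third: with the fingers shut, push its red-knobbed lever with your fingertips (do not grip it) out of the near left slot of the H-shaped gate (second), stop in the cross channel, push it across to the right, then push it forward all the way home into the far right slot, the one with three green dots. Do not run it into the far left or near right slot on the way, leave the bottle, the tube rack and the jar where they stand, and finish clear of the lever.

Things in the scene. Friction and masses are not known exactly. Their poses are not given: they have to be found in the camera images.
- mixer: Roller mixer fixed to the bench; origin on the bench under the gate's centre. Axes: x forward (near slots to far slots), y left, z up; place and yaw vary. White console 240 (x) by 190 (y) by 120 mm high, centred on the origin; on its right a blue roller bed with tubes, below 125 mm, reaching to y = -385 mm.
- gate (a point): Centre of the top of the H gate, a 116 mm square aluminium plate 126 mm above the bench, axes as the mixer's. Slots 15 mm wide run along x at y = +20 (left) and -20 mm (right), out to x = +-34 mm; a 16 mm cross channel joins them at x = 0. Tongues between the slots stop the lever. Dots count the slots: 1 far left, 2 near left, 3 far right (green), 4 near right.
- knob (a point): Centre of the lever's red ball knob, 36 mm across. The lever is a 10 mm rod that tilts both ways about a pivot 86 mm below the gate's top centre; the knob is 150 mm from the pivot, 45 to 64 mm above the gate's top. A black collar 18 mm across is on the rod just under it.
- shaft (a point): Point on the lever's axis 38 mm below the knob's centre (26 mm above the gate's top when upright).
- cross_left (a point): Where the knob's centre is when the lever stands in the left end of the cross channel, in the middle of its play. The knob has about 5 mm of play each way there.
- cross_right (a point): Where the knob's centre is when the lever stands in the right end of the cross channel, in the middle of its play.
- third (a point): Where the knob's centre is when the lever is fully home in the third (far right) slot.
- gimbal (a joint): Sideways tilt of the lever, rad: negative left (mixer +y), positive right; range -0.27 to 0.27. In the left slots -0.27 to -0.20, in the right ones 0.20 to 0.27. It moves stiffly (about 2 to 3 N at the knob), has no spring and stays where it is left.
- stick (a joint): Forward tilt of the lever, rad: positive forward (mixer +x); range -0.337 (near slots' ends) to 0.337 (far slots' ends). 0 is the cross channel; the lever can cross only within about 0.03 of 0. As stiff as the sideways tilt, stays where left. At the start in the near left slot, -0.33 to -0.17.
- bottle_mid (a point): Middle, half-way up, of a loose clear bottle with a blue cap, 66 mm across, 150 mm high, standing on the bench left of the console. Leave it alone.
- rack_mid (a point): Middle of a loose yellow tube rack, 85 x 60 x 45 mm high, on the bench left of the console. Leave it alone.
- jar_mid (a point): Middle of a loose white jar with a green cap, 52 mm across, 65 mm high, standing on the bench left of the console. Leave it alone.

How it is judged:
By the outcome, as a careful person would: the job done as asked, in the order asked, and still so for the second after the job is handed in, with the robot touching nothing.
It also fails if it takes over 58 s, if anything falls off the work surface, if the arm or the gripper's body presses on something with over 40 N, if the wrist force passes 120 N, or if a joint passes its speed limit or range.

## Robot

A 7-joint arm with a two-finger parallel gripper is mounted at the origin on the work surface. World frame = base frame: x ahead of the robot, y to its left, z up, the work surface at z = 0. Lengths are in m, angles in rad, forces in N, time in s.
With the tool pointing down it reaches from about 0.4 to 0.85 m from the base axis. Payload 10.4 kg.
Tool frame: the origin (TCP) lies at the very end of the fingers, on their centre line; the grasp point (between the pads) lies 19 mm behind it (manip.tcp_to_grasp is the z of the grasp point in the tool frame, in m); z points along the fingers, x is the direction in which the jaws open and shut, and the axes are right-handed (so a half turn about z gives the same grasp; the last joint's range is limited). The gripper opens to 85 mm and grips with 20 to 120 N. Pads are 22 mm wide; open, the fingers measure 114 mm over their backs; the gripper's body (76 mm by 85 mm) begins 54 mm behind the grasp point. The pads swing forward as they close: fully open they stand 13 mm farther back than shut.
Start: joints at [-1.331, 0.332, -0.065, 1.46, 0.022, 1.35, -0.088], TCP at [0.162, 0.604, 0.231] pointing down, gripper open.
Joint ranges: [-2.6, 2.6], [-0.5, 2.12], [-1.47, 1.34], [0.16, 2.42], [-1.27, 4.41], [0.06, 2.06], [-2.6, 2.6]. Speed limits (rad/s): [2.22, 2.22, 2.79, 2.79, 3.14, 3.14, 3.14].

## Interface

Orientations are given as a unit quaternion [x, y, z, w].
In Python, from workcell import manip gives the robot as it stands.
- The arm moves only by the tool servo_tool, never from a script. Its argument "moves" is a list of rows, each an object with "travel": the shift along the tool's x, y, z in mm, a list of three; "dr": the turn, a rotation vector about the tool's x, y, z in degrees, a list of three. A call has 1 to 12 rows; each row shifts and turns the commanded pose from where the row before left it, along the tool's axes as they then stand; what a row does not reach is not made up. A row lasts 1/8 s, in which the tool goes at most 62.5 mm and 10.7 degrees, less where a joint would pass 70% of its speed; a pose out of reach is approached as far as the arm can. A call is refused whole if a number of a shift passes 62.5 or a number of a turn 10.7, either way. A call with a gripper value outside its range is refused whole. "claw" is the closure, from 0 (fully open) to 1 (shut), set as the call begins (left out, the last holds). The fingers move at their own pace and stop on an object; "squeeze" is the grip in N (left out, the last holds). Time passes only in rows, so rows that do not move let the fingers close. It gives the time, the measured TCP pose, the force and the opening at its end, in the units of the state.
- manip.get_obs(): the state, without advancing time (a new reading comes with each control period).
- manip.camera(name): name is "scene" or "top" or "wrist"; returns the picture (480x640x3 uint8, blue, green, red); there is no depth.
- manip.calibration(name): a dict with "intrinsics" (3x3 intrinsics, pixels), "view" (4x4, takes a point from world to camera coordinates). Camera axes: x right, y down, z forward; pixel columns grow to the right and rows downward; lengths in m; the calibration is good to about 2 mm. A picture is of the moment at which its call begins: read the wrist's pose just before it. calibration takes no time and is no camera call; for the wrist camera it gives the pose at the moment of the call.
- manip.hand_in(): hands the job in, once; it reports no verdict.
The state is a dict: "clock": time; "joint_pos": joint angles; "joint_velocities": joint speeds; "tau": joint torques, N m; "position": TCP position; "ee_rot": TCP orientation; "ft_force": force on the tool from outside, world axes, zero at the start; "torque": the same for the moment, N m; "grip_width": opening from 0.0 (shut) to 1.0 (fully open).
Only numpy, scipy, OpenCV 4.12 (cv2) and the standard library are available. Lean on these libraries where they do the work, as an engineer would, in place of code of your own. Each camera call takes 0.05 s, during which the arm holds its last target. There are 200 camera calls.

## Working session

There is one attempt and no reset: what is moved stays moved. The work goes in short steps, Python scripts to look and compute and a tool call to move; the robot and the scene stay as the last step left them, time stands still between calls to the robot, and variables do not carry over. Pictures are saved under pics/ and viewed, on a budget of 10 in all, crops included, one or two more only if the job needs it, and the job is handed in when it is done.

Besides the shell and the picture viewer there is one more tool, called after "Emit:" by a JSON object that holds its "name" and its "arguments", one argument or row to a line. servo_tool: Moves the arm, as the interface text tells. Its arguments: {"type":"object","properties":{"moves":{"type":"array","items":{"type":"object","properties":{"travel":{"type":"array","items":{"type":"number"}},"dr":{"type":"array","items":{"type":"number"}}}}},"claw":{"type":"number"},"squeeze":{"type":"number"}},"required":["moves"]}

```bash
mkdir -p pics; ls; python3 - <<'E'
from workcell import manip
import cv2,numpy as np
o=manip.get_obs();print({k:np.round(v,3) for k,v in o.items()})
a=manip.camera("scene");b=manip.camera("top")
cv2.imwrite("pics/scene0.png",a);cv2.imwrite("pics/top0.png",b)
for n in("scene","top"):
    c=manip.calibration(n);print(n,np.round(c["intrinsics"],1).tolist(),np.round(c["view"],3).tolist())
E
```

```text
pics
{'clock': np.float64(0.0), 'joint_pos': array([-1.331,  0.333, -0.065,  1.461,  0.022,  1.35 , -0.088]), 'joint_velocities': array([-0.001,  0.001,  0.   ,  0.   ,  0.001,  0.001, -0.   ]), 'tau': array([ 0.0000e+00, -6.2544e+01,  4.9000e-02, -3.9162e+01,  1.6000e-02,
        1.0000e-02, -0.0000e+00]), 'position': array([0.162, 0.603, 0.231]), 'ee_rot': array([ 0.794,  0.608, -0.001,  0.   ]), 'ft_force': array([ 0.12 ,  0.204, -0.714]), 'torque': array([0.003, 0.001, 0.034]), 'grip_width': np.float64(1.003)}
scene [[491.8, 0.0, 317.5], [0.0, 491.8, 231.9], [0.0, 0.0, 1.0]] [[-0.719, 0.695, -0.001, 0.245], [0.46, 0.476, -0.749, -0.248], [-0.52, -0.539, -0.662, 1.332], [0.0, 0.0, 0.0, 1.0]]
top [[591.3, 0.0, 315.8], [0.0, 591.3, 235.3], [0.0, 0.0, 1.0]] [[0.03, -0.999, -0.027, 0.196], [-0.991, -0.026, -0.134, 0.542], [0.133, 0.03, -0.991, 0.95], [0.0, 0.0, 0.0, 1.0]]
```

View pics/scene0.png

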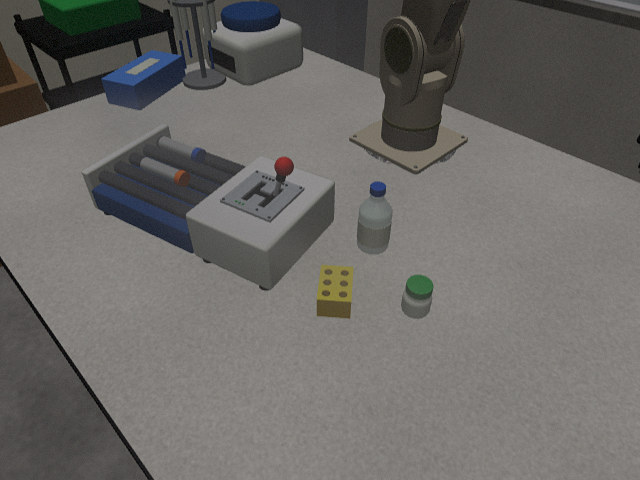

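View pics/top0.png

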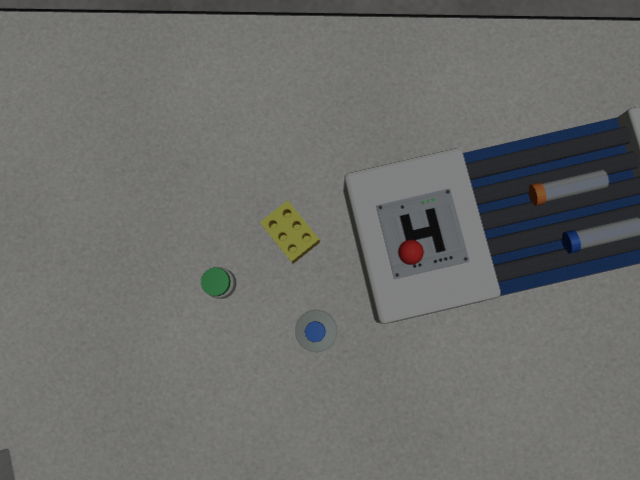

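The scene view shows the console with the red knob at (284,166). The bottle, rack and jar are on its camera-near side. In the top view the knob is at (411,252) over the near left slot. The plate's corner screws are at about (381,207), (447,191), (466,259) and (397,275), and the green dots are at about (428,202). The rack is at (290,232), the jar at (217,282) and the bottle at (316,331).

```bash
cat > h.py <<'E'
import cv2,numpy as np
from workcell import manip
def ray(c,uv):
    K,V=np.array(c["intrinsics"]),np.array(c["view"]);R,t=V[:3,:3],V[:3,3]
    d=R.T@np.linalg.solve(K,[uv[0],uv[1],1.]);return -R.T@t,d/np.linalg.norm(d)
def plane(c,uv,z):
    o,d=ray(c,uv);return o+d*(z-o[2])/d[2]
def tri(rs):
    A=sum(np.eye(3)-np.outer(d,d) for o,d in rs);b=sum((np.eye(3)-np.outer(d,d))@o for o,d in rs);return np.linalg.solve(A,b)
def red(im):
    h=cv2.cvtColor(im,cv2.COLOR_BGR2HSV);m=(((h[...,0]<5)|(h[...,0]>173))&(h[...,1]>150)&(h[...,2]>50)).astype(np.uint8)
    n,l,s,c=cv2.connectedComponentsWithStats(m);i=1+np.argmax(s[1:,4])
    q=np.max([cv2.contourArea(k) for k in cv2.findContours(m,0,2)[0]])
    k=max(cv2.findContours((l==i).astype(np.uint8),0,2)[0],key=cv2.contourArea);(x,y),r=cv2.minEnclosingCircle(k)
    return (x,y),r
def knob(names=("scene","top"),ims=None):
    rs=[]
    for n in names:
        c=manip.calibration(n);im=manip.camera(n) if ims is None else ims[n];uv,r=red(im);rs.append(ray(c,uv))
    return tri(rs)
E
python3 - <<'E'
from h import *
b=cv2.imread("pics/top0.png");a=cv2.imread("pics/scene0.png");ct=manip.calibration("top");cs=manip.calibration("scene")
print(red(a),red(b));k=knob(ims={"scene":a,"top":b});print("knob",k)
print("cams",ray(ct,(0,0))[0],ray(cs,(0,0))[0])
g=cv2.cvtColor(b,cv2.COLOR_BGR2GRAY)
print("grays plate,console",g[230,393],g[265,440],g[180,400],g[300,440])
w=(g>g[230,393]//2+g[180,400]//2).astype(np.uint8)
roi=np.zeros_like(g);cv2.fillPoly(roi,[np.array([(379,208),(449,190),(467,261),(395,278)])],1)
H=((g<45)&(roi>0)).astype(np.uint8);n,l,s,c=cv2.connectedComponentsWithStats(H);i=1+np.argmax(s[1:,4]);print(s[i],c[i])
pts=np.argwhere(l==i)[:,::-1];P=np.array([plane(ct,p,.126)[:2] for p in pts])
r=cv2.minAreaRect((P*1000).astype(np.float32));print("Hrect mm",r)
# plate screws
S=[plane(ct,p,.126)[:2] for p in [(380.5,207.5),(447.5,191),(466,259.5),(397,275.5)]];print("screws",np.round(S,4).tolist(),np.mean(S,0))
x=S[0]+S[1]-S[2]-S[3];print("yaw",np.arctan2(x[1],x[0]), [np.linalg.norm(S[i]-S[i-1]) for i in range(4)])
hv=cv2.cvtColor(b,cv2.COLOR_BGR2HSV)
for nm,lo,hi,z in(("jar",40,85,.065),("bottle",100,125,.15),("rack",20,35,.04)):
    m=((hv[...,0]>=lo)&(hv[...,0]<=hi)&(hv[...,1]>100)).astype(np.uint8);m[:,345:]=0
    n,l,s,c=cv2.connectedComponentsWithStats(m);i=1+np.argmax(s[1:,4]);print(nm,c[i],plane(ct,c[i],z))
cv2.imwrite("pics/H.png",cv2.resize(np.hstack([b[180:290,370:480],cv2.cvtColor(H[180:290,370:480]*255,8)]),None,fx=3,fy=3))
E
```

```text
((283.0, 162.5), 7.43313455581665) ((410.6290283203125, 251.6290283203125), 12.182233810424805)
knob [0.49722469 0.07207638 0.19065593]
cams [0.40463766 0.18129496 1.01856272] [0.9836242  0.66647001 0.69671368]
grays plate,console 101 102 129 128
[399 208  46  59 952] [420.87710084 233.68907563]
Hrect mm ((524.3451538085938, 53.504913330078125), (79.81729125976562, 69.39720916748047), 14.901961326599121)
screws [[0.5701, 0.111], [0.5983, 0.0091], [0.4938, -0.0186], [0.4668, 0.0846]] [0.5322645  0.04654865]
yaw 0.2544100188517026 [np.float64(0.1065708120961126), np.float64(0.10566269801898394), np.float64(0.10807856072197106), np.float64(0.106670515592318)]
jar [215.21394612 281.40729002] [0.45331701 0.37102667 0.065     ]
bottle [314.74545455 331.26666667] [0.3809143  0.20523345 0.15      ]
rack [289.87113951 231.42651757] [0.54160597 0.25485862 0.04      ]
```

View pics/H.png

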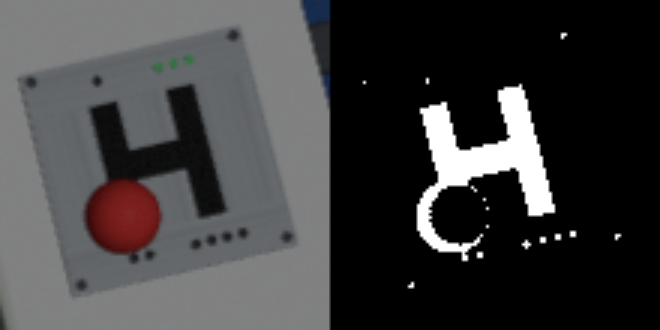

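The H-gate crop shows the dark H unobstructed except where the knob covers the near left slot. The rectangle fitted to the H and the screws agree on a yaw of about 14.7°. The gate centre is about (0.532, 0.047) and the lever starts about 28 mm behind the cross channel. I'll shut the fingers, lift, and turn the tool x axis onto the mixer x axis.

Emit:
{"name": "servo_tool", "arguments": {
  "moves": [
    {"travel":[0,0,-10],"dr":[0,0,10]},
    {"travel":[0,0,-10],"dr":[0,0,10]},
    {"travel":[0,0,-10],"dr":[0,0,10]},
    {"travel":[0,0,-10],"dr":[0,0,10]},
    {"travel":[0,0,-10],"dr":[0,0,10]},
    {"travel":[0,0,-10],"dr":[0,0,10]},
    {"travel":[0,0,0],"dr":[0,0,0]},
    {"travel":[0,0,0],"dr":[0,0,0]}
  ],
  "claw": 1,
  "squeeze": 40
}}

```text
clock: 1.1
position: [0.1622, 0.6034, 0.2906]
ee_rot: [0.991, 0.132, -0.0, 0.0]
ft_force: [-0.9, 0.2, 0.1]
grip_width: -0.0
```

```bash
cat >> h.py <<'E'
from scipy.spatial.transform import Rotation as Ro
G=np.array([.5323,.0465,.126]);YAW=.2555
M=Ro.from_euler("z",YAW).as_matrix()
def mix(p): return M.T@(np.array(p)-G)*1000   # mm, mixer axes, about gate top centre
def world(m): return G+M@np.array(m)/1000
def st(goal=None):
    o=manip.get_obs();R=Ro.from_quat(o["ee_rot"]).as_matrix()
    print("t",round(float(o["clock"]),2),"mix",np.round(mix(o["position"]),1),"F",np.round(M.T@o["ft_force"],1),"xaxis in mix deg",np.round(np.degrees(np.arctan2(*(M.T@R[:,0])[[1,0]])),1),"tilt",np.round(R[2],3),"w",round(float(o["grip_width"]),2))
    if goal is not None: print("travel",np.round(R.T@(world(goal)-o["position"])*1000,1))
E
python3 -c "
from h import *
st((-75,34,160))"
```

```text
t 1.1 mix [-217.3  632.3  164.6] F [-0.8  0.5  0.1] xaxis in mix deg 0.5 tilt [-0.     0.001 -1.   ] w -0.0
travel [136.7 599.6   5. ]
```

Emit:
{"name": "servo_tool", "arguments": {
  "moves": [
    {"travel":[11,48,0]},
    {"travel":[11,48,0]},
    {"travel":[11,48,0]},
    {"travel":[11,48,0]},
    {"travel":[11,48,0]},
    {"travel":[11,48,0]},
    {"travel":[11,48,0]},
    {"travel":[11,48,0]},
    {"travel":[11,48,0]},
    {"travel":[11,48,0]},
    {"travel":[11,48,0]},
    {"travel":[0,0,0]}
  ]
}}

```text
$.moves[0]: bad value
```

```bash
python3 -c "
from h import *
st((-75,34,36))
c=manip.calibration('wrist');im=manip.camera('wrist');cv2.imwrite('pics/w1.png',im)
t=manip.camera('top');cv2.imwrite('pics/t1.png',t);print(red(t))
V=np.array(c['view']);K=np.array(c['intrinsics']);
for p in [(-27.5,34,57),(0,0,0)]:
  q=K@(V[:3,:3]@world(p)+V[:3,3]);print(q[:2]/q[2])
print(red(im))"
```

```text
t 1.1 mix [-217.3  632.3  164.6] F [-0.8  0.5  0.1] xaxis in mix deg 0.5 tilt [-0.     0.001 -1.   ] w -0.0
travel [136.8 599.5 129. ]
((410.5, 251.55262756347656), 12.07127857208252)
[481.27338835 740.08860868]
[481.79216163 688.3007204 ]Traceback (most recent call last):
  File "<string>", line 9, in <module>
    print(red(im))
          ~~~^^^^
  File "h.py", line 12, in red
    n,l,s,c=cv2.connectedComponentsWithStats(m);i=1+np.argmax(s[1:,4])
                                                    ~~~~~~~~~^^^^^^^^^
    return _wrapfunc(a, 'argmax', axis=axis, out=out, **kwds)
    return bound(*args, **kwds)
ValueError: attempt to get argmax of an empty sequence
```

View pics/w1.png

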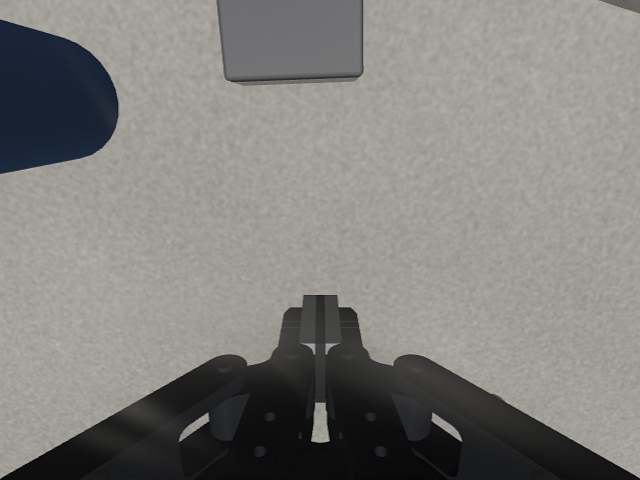

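The move was refused because "dr" is required, so the wrist picture shows only the bare bench with the shut fingertips at (320,300). I'll resend it with turns.

Emit:
{"name": "servo_tool", "arguments": {
  "moves": [
    {"travel":[11,48,0],"dr":[0,0,0]},
    {"travel":[11,48,0],"dr":[0,0,0]},
    {"travel":[11,48,0],"dr":[0,0,0]},
    {"travel":[11,48,0],"dr":[0,0,0]},
    {"travel":[11,48,0],"dr":[0,0,0]},
    {"travel":[11,48,0],"dr":[0,0,0]},
    {"travel":[11,48,0],"dr":[0,0,0]},
    {"travel":[11,48,0],"dr":[0,0,0]},
    {"travel":[11,48,0],"dr":[0,0,0]},
    {"travel":[11,48,0],"dr":[0,0,0]},
    {"travel":[11,48,0],"dr":[0,0,0]},
    {"travel":[0,0,0],"dr":[0,0,0]}
  ]
}}

```text
clock: 2.7
position: [0.4166, 0.1213, 0.2913]
ee_rot: [0.992, 0.128, 0.0, -0.0]
ft_force: [0.4, -0.4, 0.1]
grip_width: 0.003
```

```bash
python3 -c "
from h import *
st((-75,34,36))"
```

```text
t 2.7 mix [-93.  101.6 165.3] F [ 0.2 -0.5  0.1] xaxis in mix deg 0.0 tilt [ 0. -0. -1.] w 0.0
travel [ 17.9  67.6 129.3]
```

Emit:
{"name": "servo_tool", "arguments": {
  "moves": [
    {"travel":[9,34,0],"dr":[0,0,0]},
    {"travel":[9,34,0],"dr":[0,0,0]},
    {"travel":[0,0,40],"dr":[0,0,0]},
    {"travel":[0,0,40],"dr":[0,0,0]},
    {"travel":[0,0,30],"dr":[0,0,0]},
    {"travel":[0,0,19],"dr":[0,0,0]},
    {"travel":[0,0,0],"dr":[0,0,0]}
  ]
}}

```text
clock: 3.58
position: [0.4492, 0.064, 0.1611]
ee_rot: [0.991, 0.131, -0.001, 0.0]
ft_force: [0.5, -0.3, 1.3]
grip_width: -0.001
```

```bash
python3 -c "
from h import *
st((-75,34,36))
c=manip.calibration('wrist');im=manip.camera('wrist');cv2.imwrite('pics/w2.png',im)
t=manip.camera('top');cv2.imwrite('pics/t2.png',t[130:330,320:540].repeat(3,0).repeat(3,1))
tw=red(t)[0] ;wr=red(im);print(tw,wr)
print('tri w',mix(tri([ray(c,wr[0]),ray(manip.calibration('top'),tw)])),'topplane',mix(plane(manip.calibration('top'),tw,.183)))"
```

```text
t 3.58 mix [-76.   38.   35.1] F [ 0.4 -0.4  1.3] xaxis in mix deg 0.4 tilt [-0.003  0.001 -1.   ] w -0.0
travel [ 0.9  4.  -0.9]
(401.0, 248.0) ((462.2417907714844, 358.552001953125), 53.20399856567383)
tri w [-25.27722082  44.58124129  70.93119718] topplane [-19.44158517  45.50659293  57.        ]
```

View pics/t2.png

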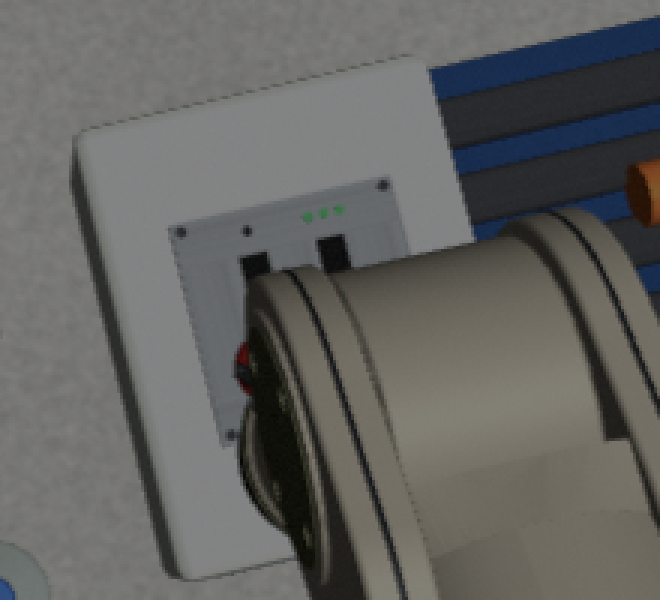

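View pics/w2.png

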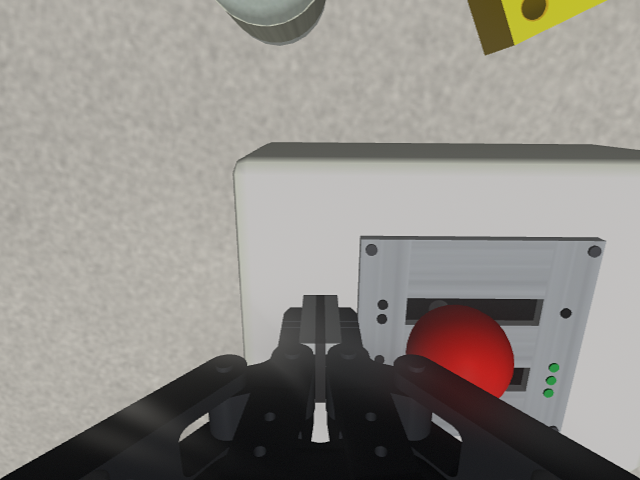

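The top view is now blocked by the arm, with only a sliver of the knob visible. The wrist view is clear, with image right = mixer +x and image up = +y. The knob is at (460,357) with a radius of about 53 px, the plate's left screws are at (371,250) and (594,252), and the green dots are at (553,380). I'll use the wrist view with the lever's sphere from here on.

```bash
cat >> h.py <<'E'
def wk(name):
    c=manip.calibration("wrist");im=manip.camera("wrist");cv2.imwrite("pics/%s.png"%name,im)
    h=cv2.cvtColor(im,cv2.COLOR_BGR2HSV);m=(((h[...,0]<6)|(h[...,0]>172))&(h[...,1]>120)&(h[...,2]>40)).astype(np.uint8)
    k=max(cv2.findContours(m,0,2)[0],key=cv2.contourArea)
    p=cv2.convexHull(k).reshape(-1,2).astype(float)
    K,V=np.array(c["intrinsics"]),np.array(c["view"])
    # least squares: knob tilt angles on the lever sphere -> tangent rays at 18 mm
    from scipy.optimize import least_squares
    p=p[(p[:,0]>415)|(p[:,1]<350)]; p=p[(p[:,1]<470)&(p[:,0]<635)]
    rs=[ray(c,q) for q in p]
    def pos(a): return np.array([np.sin(a[0]),-np.sin(a[1])*np.cos(a[0]),np.cos(a[0])*np.cos(a[1])])*150+[0,0,-86]
    f=lambda a:[np.linalg.norm(np.cross(world(pos(a))-o,d))*1000-18 for o,d in rs]
    s=least_squares(f,[0,0],loss="soft_l1");print("stick,gimbal",np.round(s.x,3),"knob",np.round(pos(s.x),1),"rms",np.round(np.sqrt(np.mean(np.square(f(s.x)))),2),len(p))
E
python3 -c "
from h import *
wk('w3');c=manip.calibration('wrist')
for p in [(371,250),(594,252)]: print(mix(plane(c,p,.126)))
for p in [(406,299),(542,300),(542,325)]: print(mix(plane(c,p,.126)))"
```

```text
stick,gimbal [-0.176 -0.231] knob [-26.3  33.8  57.8] rms 0.46 33
[-49.01673204  51.8759945    0.        ]
[59.70059148 51.59203695  0.        ]
[-30.05018268  25.68797584   0.        ]
[38.99001205 25.59200578  0.        ]
[41.5626928  11.28072934  0.        ]
```

```bash
python3 -c "
from h import *
ct=manip.calibration('top')
for p in [(430.3,209.3),(440.3,251.7)]: print(mix(plane(ct,p,.126)))
cs=manip.calibration('scene');a=cv2.imread('pics/scene0.png');cv2.imwrite('pics/s_crop.png',cv2.resize(a[140:240,190:340],None,fx=5,fy=5,interpolation=cv2.INTER_CUBIC))"
```

```text
[ 32.85345825 -20.25379868   0.        ]
[-33.52374367 -18.70471708   0.        ]
```

View pics/s_crop.png

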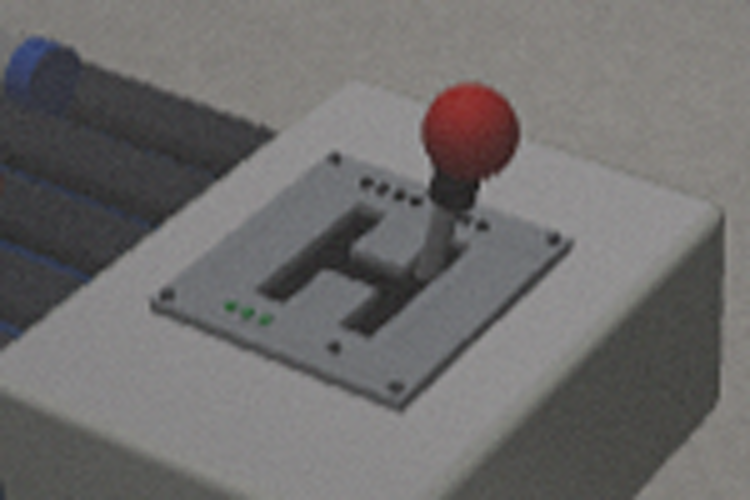

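The scene crop shows all four plate screws: (335,159), (553,240), (397,386) and (167,295) in crop pixels. I'll use them to settle the 5 mm difference between the top and wrist views.

```bash
python3 -c "
from h import *
cs=manip.calibration('scene')
S=np.array([mix(plane(cs,(190+x/5-.4,140+y/5-.4),.126)) for x,y in [(335,159),(553,240),(397,386),(167,295)]]);print(S,S.mean(0))"
```

```text
[[-51.59031571 -53.09550477   0.        ]
 [-51.16303788  52.79421752   0.        ]
 [ 53.08689564  52.78663625   0.        ]
 [ 54.43336818 -53.29257677   0.        ]] [ 1.19172756 -0.20180694  0.        ]
```

Emit:
{"name": "servo_tool", "arguments": {
  "moves": [
    {"travel":[4,4,-2],"dr":[0,0,0]},
    {"travel":[4,0,0],"dr":[0,0,0]},
    {"travel":[4,0,0],"dr":[0,0,0]},
    {"travel":[4,0,0],"dr":[0,0,0]},
    {"travel":[4,0,0],"dr":[0,0,0]},
    {"travel":[4,0,0],"dr":[0,0,0]},
    {"travel":[4,0,0],"dr":[0,0,0]},
    {"travel":[0,0,0],"dr":[0,0,0]}
  ]
}}

```text
clock: 4.72
position: [0.4786, 0.0669, 0.1642]
ee_rot: [0.992, 0.13, 0.0, 0.0]
ft_force: [-2.9, -0.4, 1.6]
grip_width: 0.003
```

```bash
sed -i 's/np.linalg.norm(np.cross(world(pos(a))-o/np.linalg.norm(np.cross(world(pos(a)+[5,-1.5,0])-o/' h.py; python3 -c "
from h import *
st();wk('w4')"
```

```text
t 4.72 mix [-46.8  33.3  38.2] F [-2.9  0.4  1.6] xaxis in mix deg 0.3 tilt [-0.  0. -1.] w 0.0
stick,gimbal [-0.132 -0.239] knob [-19.7  35.1  58.5] rms 0.14 27
```

Emit:
{"name": "servo_tool", "arguments": {
  "moves": [
    {"travel":[4,0,0],"dr":[0,0,0]},
    {"travel":[4,0,0],"dr":[0,0,0]},
    {"travel":[4,0,0],"dr":[0,0,0]},
    {"travel":[3,0,0],"dr":[0,0,0]},
    {"travel":[0,0,0],"dr":[0,0,0]}
  ]
}}

```text
clock: 5.4
position: [0.4932, 0.0708, 0.1642]
ee_rot: [0.992, 0.13, 0.0, 0.0]
ft_force: [-0.7, 1.0, 1.1]
grip_width: -0.003
```

```bash
python3 -c "
from h import *
st();wk('w5')"
```

```text
t 5.4 mix [-31.7  33.4  38.2] F [-0.4  1.1  1.1] xaxis in mix deg 0.3 tilt [ 0.  0. -1.] w -0.0
stick,gimbal [-0.032 -0.239] knob [-4.8 35.5 59.7] rms 0.09 28
```

View pics/w5.png

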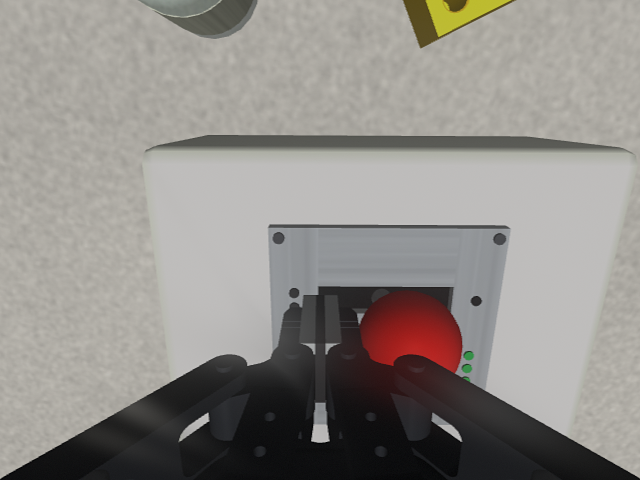

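The wrist view shows the fingertip behind the knob. The rod base is at (379,296), and the left slot spans 318–452 (middle 385), so the lever is about 3 mm short of the channel. The plate screws are at (278,238) and (500,239).

```bash
python3 -c "
from h import *
c=manip.calibration('wrist')
for p in [(278,238),(500,239),(318,287),(452,287)]: print(mix(plane(c,p,.126)))"
```

```text
[-51.56956192  53.09644042   0.        ]
[55.99470391 53.25497055  0.        ]
[-32.07929242  27.26720004   0.        ]
[35.50115125 27.6851878   0.        ]
```

Emit:
{"name": "servo_tool", "arguments": {
  "moves": [
    {"travel":[2.5,0,0],"dr":[0,0,0]},
    {"travel":[0,0,0],"dr":[0,0,0]},
    {"travel":[0,0,0],"dr":[0,0,0]}
  ]
}}

```text
clock: 5.82
position: [0.4954, 0.0714, 0.1643]
ee_rot: [0.992, 0.13, 0.0, -0.0]
ft_force: [-1.4, -0.2, 1.1]
grip_width: 0.001
```

```bash
sed -i 's/pos(a)+\[5,-1.5,0\]/pos(a)+[2,0,0]/' h.py; python3 -c "
from h import *
st();wk('w6');im=cv2.imread('pics/w6.png')
cv2.imwrite('pics/w6c.png',cv2.resize(im[220:400,240:520],None,fx=2.8,fy=2.8))"
```

```text
t 5.83 mix [-29.4  33.4  38.3] F [-1.4  0.1  1.1] xaxis in mix deg 0.3 tilt [ 0. -0. -1.] w 0.0
stick,gimbal [ 0.002 -0.23 ] knob [ 0.2 34.2 60.1] rms 0.11 27
```

View pics/w6c.png

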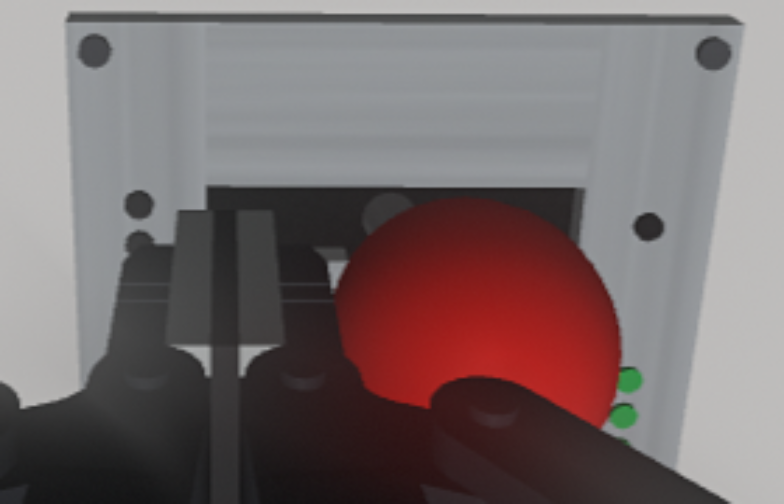

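The crop shows the rod base at about 390 with the slot middle at 394 (crop pixels), so the lever stands in the cross channel. I'll back off and go round to its left.

Emit:
{"name": "servo_tool", "arguments": {
  "moves": [
    {"travel":[-10,0,0],"dr":[0,0,0]},
    {"travel":[-10,0,0],"dr":[0,0,0]},
    {"travel":[0,-22,0],"dr":[0,0,0]},
    {"travel":[0,-22,0],"dr":[0,0,0]},
    {"travel":[20,0,0],"dr":[0,0,0]},
    {"travel":[20,0,0],"dr":[0,0,0]},
    {"travel":[11,0,0],"dr":[0,0,0]},
    {"travel":[0,0,0],"dr":[0,0,0]},
    {"travel":[0,0,0],"dr":[0,0,0]}
  ]
}}

```text
clock: 7.0
position: [0.5133, 0.1216, 0.1642]
ee_rot: [0.992, 0.13, -0.0, -0.0]
ft_force: [0.2, 1.0, -0.5]
grip_width: 0.007
```

```bash
python3 -c "
from h import *
st()
b=manip.camera('top');cv2.imwrite('pics/t7.png',b)
wk('w7')"
```

```text
t 7.0 mix [ 0.6 77.4 38.2] F [ 0.4  1.  -0.5] xaxis in mix deg 0.3 tilt [-0. -0. -1.] w 0.01
stick,gimbal [0. 0.] knob [ 0.  0. 64.] rms nan 0
  return _methods._mean(a, axis=axis, dtype=dtype,
  ret = ret.dtype.type(ret / rcount)
```

Emit:
{"name": "servo_tool", "arguments": {
  "moves": [
    {"travel":[0,7,0],"dr":[0,0,0]},
    {"travel":[0,6,0],"dr":[0,0,0]},
    {"travel":[0,6,0],"dr":[0,0,0]},
    {"travel":[0,6,0],"dr":[0,0,0]},
    {"travel":[0,0,0],"dr":[0,0,0]}
  ]
}}

```text
clock: 7.72
position: [0.5206, 0.0974, 0.1644]
ee_rot: [0.992, 0.13, 0.0, -0.0]
ft_force: [-0.6, 2.5, 1.9]
grip_width: -0.003
```

```bash
sed -e 's/def wk/def sk/;s/"wrist"/"scene"/g;s/pos(a)+\[2,0,0\]/pos(a)+[1.2,-.2,0]/;s/^    p=p\[.*//' <(sed -n '/^def wk/,$p' h.py) > x; sed -i 's/&(h\[...,2\]>40)).astype(np.uint8)/\&(h[...,2]>40)).astype(np.uint8);m[:,:225]=0/' x; cat x>>h.py; python3 -c "
from h import *
st();sk('s8')"
```

```text
t 7.72 mix [ 1.5 52.2 38.4] F [0.  2.5 1.9] xaxis in mix deg 0.3 tilt [ 0. -0. -1.] w -0.0
stick,gimbal [-0.038 -0.117] knob [-5.6 17.5 62.9] rms 1.79 8
```

```bash
python3 -c "
import cv2
a=cv2.imread('pics/s8.png');cv2.imwrite('pics/s8c.png',cv2.resize(a[90:240,180:360],None,fx=3.5,fy=3.5))"
```

```text
(no output)
```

View pics/s8c.png

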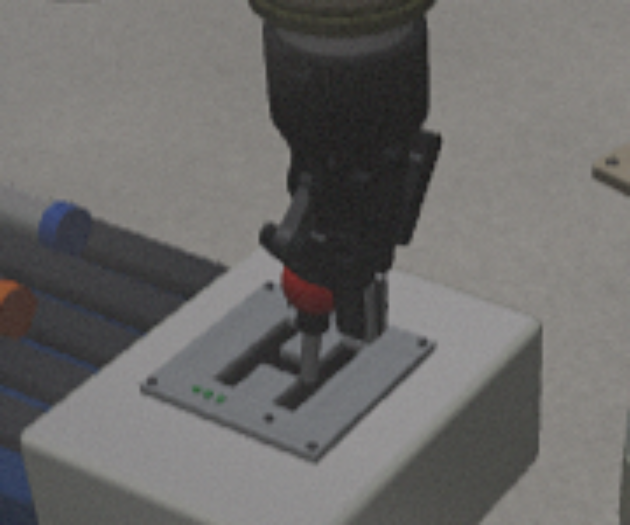

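The scene crop shows the fingertip left of the knob and the rod at the cross channel, with about 2.5 N, the normal lever drag. I'll carry on across.

Emit:
{"name": "servo_tool", "arguments": {
  "moves": [
    {"travel":[0,5,0],"dr":[0,0,0]},
    {"travel":[0,5,0],"dr":[0,0,0]},
    {"travel":[0,5,0],"dr":[0,0,0]}
  ]
}}

```text
clock: 8.15
position: [0.5243, 0.0829, 0.1643]
ee_rot: [0.992, 0.13, 0.0, -0.0]
ft_force: [-0.9, 2.3, 2.4]
grip_width: -0.002
```

Emit:
{"name": "servo_tool", "arguments": {
  "moves": [
    {"travel":[0,5,0],"dr":[0,0,0]},
    {"travel":[0,5,0],"dr":[0,0,0]},
    {"travel":[0,5,0],"dr":[0,0,0]}
  ]
}}

```text
clock: 8.52
position: [0.5282, 0.0684, 0.1643]
ee_rot: [0.992, 0.13, -0.0, 0.0]
ft_force: [-0.7, 1.8, 1.7]
grip_width: 0.003
```

Emit:
{"name": "servo_tool", "arguments": {
  "moves": [
    {"travel":[0,5,0],"dr":[0,0,0]},
    {"travel":[0,5,0],"dr":[0,0,0]},
    {"travel":[0,5,0],"dr":[0,0,0]},
    {"travel":[0,0,0],"dr":[0,0,0]}
  ]
}}

```text
clock: 9.02
position: [0.532, 0.0536, 0.1642]
ee_rot: [0.992, 0.13, -0.0, 0.0]
ft_force: [0.1, 1.5, 0.7]
grip_width: -0.0
```

```bash
python3 -c "
from h import *
st();sk('s9')"
```

```text
t 9.03 mix [ 1.5  7.  38.2] F [0.5 1.5 0.7] xaxis in mix deg 0.3 tilt [-0.  0. -1.] w -0.0
stick,gimbal [-0.086  0.23 ] knob [-12.8 -34.1  59.5] rms 3.47 8
```

Emit:
{"name": "servo_tool", "arguments": {
  "moves": [
    {"travel":[0,4,0],"dr":[0,0,0]},
    {"travel":[0,4,0],"dr":[0,0,0]},
    {"travel":[0,3,0],"dr":[0,0,0]},
    {"travel":[0,0,0],"dr":[0,0,0]}
  ]
}}

```text
clock: 9.57
position: [0.5348, 0.0433, 0.1642]
ee_rot: [0.992, 0.13, -0.0, 0.0]
ft_force: [-0.1, 2.3, -1.9]
grip_width: -0.005
```

Emit:
{"name": "servo_tool", "arguments": {
  "moves": [
    {"travel":[0,-15,0],"dr":[0,0,0]},
    {"travel":[0,-25,0],"dr":[0,0,0]},
    {"travel":[-20,0,0],"dr":[0,0,0]},
    {"travel":[-40,0,0],"dr":[0,0,0]},
    {"travel":[0,0,0],"dr":[0,0,0]}
  ]
}}

```text
clock: 10.2
position: [0.4647, 0.0672, 0.1644]
ee_rot: [0.991, 0.13, -0.0, -0.001]
ft_force: [0.1, -0.4, -0.3]
grip_width: -0.0
```

```bash
python3 -c "
from h import *
st();sk('s10');wk('w10')
ct=manip.calibration('top');b=manip.camera('top');cv2.imwrite('pics/t10.png',b)
a=cv2.imread('pics/s10.png');w=cv2.imread('pics/w10.png')
cv2.imwrite('pics/c10.png',np.hstack([cv2.resize(a[110:230,190:310],(400,400)),cv2.resize(w,(400,400))]))"
```

```text
t 10.2 mix [-60.1  37.1  38.4] F [-0.  -0.4 -0.3] xaxis in mix deg 0.3 tilt [ 0.    -0.002 -1.   ] w -0.0
stick,gimbal [-0.12  0.34] knob [-17.9 -49.6  54.4] rms 4.3 16Traceback (most recent call last):
  File "<string>", line 3, in <module>
    st();sk('s10');wk('w10')
                   ~~^^^^^^^
  File "h.py", line 33, in wk
    k=max(cv2.findContours(m,0,2)[0],key=cv2.contourArea)
ValueError: max() iterable argument is empty
```

```bash
python3 -c "
from h import *
a=cv2.imread('pics/s10.png')
cv2.imwrite('pics/c10.png',cv2.resize(a[110:230,190:330],None,fx=5,fy=5))
h=cv2.cvtColor(a,40);m=((h[...,0]<10)|(h[...,0]>168))&(h[...,1]>90);m[:,:225]=0;m[:,330:]=0;m[:130]=0;m[230:]=0
n,l,s,c=cv2.connectedComponentsWithStats(m.astype(np.uint8));i=1+np.argmax(s[1:,4]);print(s[i],c[i])
c=manip.calibration('scene')
V=np.array(c['view']);K=np.array(c['intrinsics'])
for p in [(1.2,-35,60),(-10,-35,60),(10,-35,60),(1.2,-25,60)]:
  q=K@(V[:3,:3]@world(p)+V[:3,3]);print(p,q[:2]/q[2], 'r',18/1000*K[0,0]/q[2])"
```

```text
[236 153  19  18 260] [245.27307692 161.13846154]
(1.2, -35, 60) [244.81448451 161.38186445] r 9.619879354334179
(-10, -35, 60) [248.46777801 158.56499403] r 9.545596714225056
(10, -35, 60) [241.90390593 163.62606484] r 9.679060326460826
(1.2, -25, 60) [249.08738425 162.93010238] r 9.66085505981666
```

View pics/c10.png

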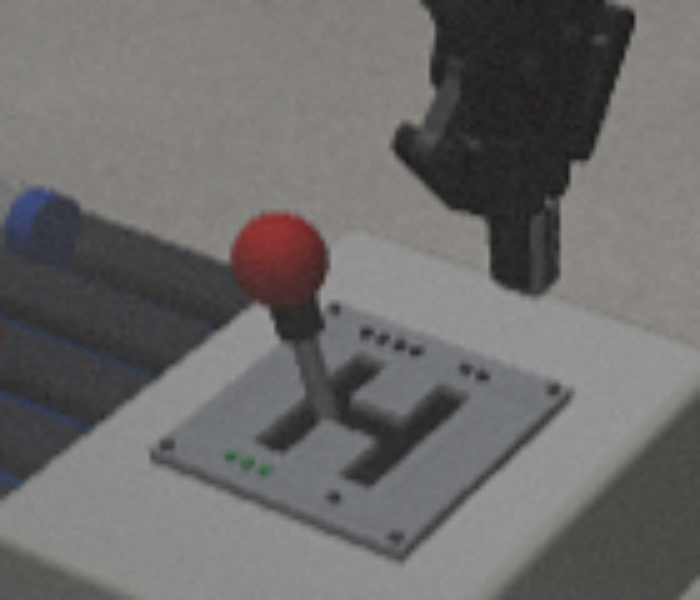

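The crop shows the lever leaning right at the right end of the cross channel, with the knob at (245,161) in full-picture pixels, as predicted for cross_right. Next I'll go behind it and push forward.

Emit:
{"name": "servo_tool", "arguments": {
  "moves": [
    {"travel":[0,24,0],"dr":[0,0,0]},
    {"travel":[0,24,0],"dr":[0,0,0]},
    {"travel":[0,23,0],"dr":[0,0,0]},
    {"travel":[10,0,0],"dr":[0,0,0]},
    {"travel":[10,0,0],"dr":[0,0,0]},
    {"travel":[6,0,0],"dr":[0,0,0]},
    {"travel":[6,0,0],"dr":[0,0,0]},
    {"travel":[6,0,0],"dr":[0,0,0]},
    {"travel":[0,0,0],"dr":[0,0,0]}
  ]
}}

```text
clock: 11.42
position: [0.5218, 0.0083, 0.1642]
ee_rot: [0.991, 0.13, -0.0, 0.0]
ft_force: [-1.9, 1.0, 0.7]
grip_width: -0.001
```

Emit:
{"name": "servo_tool", "arguments": {
  "moves": [
    {"travel":[6,0,0],"dr":[0,0,0]},
    {"travel":[6,0,0],"dr":[0,0,0]},
    {"travel":[6,0,0],"dr":[0,0,0]},
    {"travel":[0,0,0],"dr":[0,0,0]}
  ]
}}

```text
clock: 11.92
position: [0.5393, 0.0128, 0.1641]
ee_rot: [0.991, 0.13, -0.0, 0.0]
ft_force: [-1.8, 0.6, -0.3]
grip_width: 0.002
```

```bash
python3 -c "
from h import *
st()"
```

```text
t 11.93 mix [ -1.8 -34.3  38.1] F [-1.6  1.  -0.3] xaxis in mix deg 0.3 tilt [-0.  0. -1.] w 0.0
```

Force is only the drag, so the lever is running in the slot. I'll continue until it stops against the end.

Emit:
{"name": "servo_tool", "arguments": {
  "moves": [
    {"travel":[5,0,0],"dr":[0,0,0]},
    {"travel":[5,0,0],"dr":[0,0,0]},
    {"travel":[5,0,0],"dr":[0,0,0]},
    {"travel":[3,0,0],"dr":[0,0,0]},
    {"travel":[0,0,0],"dr":[0,0,0]}
  ]
}}

```text
clock: 12.55
position: [0.5566, 0.0173, 0.1642]
ee_rot: [0.992, 0.13, 0.0, 0.0]
ft_force: [-1.3, -0.8, 0.5]
grip_width: 0.005
```

Emit:
{"name": "servo_tool", "arguments": {
  "moves": [
    {"travel":[2,0,0],"dr":[0,0,0]},
    {"travel":[0,0,0],"dr":[0,0,0]}
  ]
}}

```text
clock: 12.8
position: [0.5583, 0.0178, 0.1643]
ee_rot: [0.992, 0.13, 0.0, -0.0]
ft_force: [-2.0, -1.2, -2.0]
grip_width: 0.001
```

Emit:
{"name": "servo_tool", "arguments": {
  "moves": [
    {"travel":[2,0,0],"dr":[0,0,0]},
    {"travel":[0,0,0],"dr":[0,0,0]}
  ]
}}

```text
clock: 13.05
position: [0.5603, 0.0184, 0.1643]
ee_rot: [0.992, 0.13, 0.0, 0.0]
ft_force: [-2.1, -0.8, -1.4]
grip_width: 0.001
```

```bash
python3 -c "
from h import *
st()"
```

```text
t 13.05 mix [ 20.  -34.3  38.3] F [-2.2 -0.2 -1.4] xaxis in mix deg 0.3 tilt [ 0.  0. -1.] w 0.0
```

Emit:
{"name": "servo_tool", "arguments": {
  "moves": [
    {"travel":[1.5,0,0],"dr":[0,0,0]},
    {"travel":[0,0,0],"dr":[0,0,0]}
  ]
}}

```text
clock: 13.3
position: [0.5615, 0.0188, 0.1642]
ee_rot: [0.992, 0.13, -0.0, 0.0]
ft_force: [-4.0, -1.3, -1.3]
grip_width: 0.002
```

Emit:
{"name": "servo_tool", "arguments": {
  "moves": [
    {"travel":[1.5,0,0],"dr":[0,0,0]},
    {"travel":[0,0,0],"dr":[0,0,0]}
  ]
}}

```text
clock: 13.55
position: [0.5627, 0.0191, 0.164]
ee_rot: [0.992, 0.13, -0.001, 0.0]
ft_force: [-5.3, -0.4, -2.9]
grip_width: -0.002
```

Emit:
{"name": "servo_tool", "arguments": {
  "moves": [
    {"travel":[1.5,0,0],"dr":[0,0,0]},
    {"travel":[0,0,0],"dr":[0,0,0]}
  ]
}}

```text
clock: 13.8
position: [0.5638, 0.0194, 0.1637]
ee_rot: [0.992, 0.13, -0.001, 0.0]
ft_force: [-5.7, -1.0, -2.3]
grip_width: -0.001
```

Emit:
{"name": "servo_tool", "arguments": {
  "moves": [
    {"travel":[1.5,0,0],"dr":[0,0,0]},
    {"travel":[0,0,0],"dr":[0,0,0]}
  ]
}}

```text
clock: 14.05
position: [0.5648, 0.0197, 0.1635]
ee_rot: [0.992, 0.13, -0.002, -0.0]
ft_force: [-8.0, -0.3, -4.0]
grip_width: 0.001
```

Emit:
{"name": "servo_tool", "arguments": {
  "moves": [
    {"travel":[1.5,0,0],"dr":[0,0,0]},
    {"travel":[0,0,0],"dr":[0,0,0]},
    {"travel":[0,0,0],"dr":[0,0,0]}
  ]
}}

```text
clock: 14.42
position: [0.5658, 0.02, 0.1633]
ee_rot: [0.992, 0.13, -0.002, -0.0]
ft_force: [-8.8, -1.5, -3.0]
grip_width: -0.002
```

```bash
python3 -c "
from h import *
st()"
```

```text
t 14.43 mix [ 25.7 -34.1  37.3] F [-8.9  0.8 -3. ] xaxis in mix deg 0.3 tilt [-0.004 -0.001 -1.   ] w -0.0
```

Force is climbing well above the drag, so the lever is against its stop. I'll back off, rise and move clear.

Emit:
{"name": "servo_tool", "arguments": {
  "moves": [
    {"travel":[-10,0,0],"dr":[0,0,0]},
    {"travel":[-25,0,0],"dr":[0,0,0]},
    {"travel":[-35,0,0],"dr":[0,0,0]},
    {"travel":[-20,0,-40],"dr":[0,0,0]},
    {"travel":[0,-40,-50],"dr":[0,0,0]},
    {"travel":[0,-60,-20],"dr":[0,0,0]},
    {"travel":[-10,-60,0],"dr":[0,0,0]},
    {"travel":[-10,-60,0],"dr":[0,0,0]},
    {"travel":[-10,-60,0],"dr":[0,0,0]},
    {"travel":[-10,-60,0],"dr":[0,0,0]},
    {"travel":[-10,-60,0],"dr":[0,0,0]},
    {"travel":[0,0,0],"dr":[0,0,0]}
  ]
}}

```text
clock: 15.92
position: [0.3268, 0.3736, 0.2732]
ee_rot: [0.991, 0.134, 0.001, -0.001]
ft_force: [-0.3, -0.6, -0.1]
grip_width: 0.001
```

```bash
python3 -c "
from h import *
st()
b=manip.camera('top');a=manip.camera('scene');ct=manip.calibration('top');cs=manip.calibration('scene')
def rd(a,x0,x1,y0,y1):
  h=cv2.cvtColor(a,40);m=((h[...,0]<10)|(h[...,0]>168))&(h[...,1]>90);q=np.zeros_like(m);q[y0:y1,x0:x1]=m[y0:y1,x0:x1]
  n,l,s,c=cv2.connectedComponentsWithStats(q.astype(np.uint8));i=1+np.argmax(s[1:,4]);print(s[i]);return c[i]
u=rd(b,380,500,170,300);v=rd(a,205,320,130,230);print(u,v)
print('expected',np.array([np.sin(.337)*150,-np.sin(.235)*np.cos(.337)*150,np.cos(.337)*np.cos(.235)*150-86]))
print('top',mix(plane(ct,u,.1775)),'scene',mix(plane(cs,v,.1775)),'tri',mix(tri([ray(ct,u),ray(cs,v)])))
hv=cv2.cvtColor(b,40)
for nm,lo,hi,z in(('jar',40,85,.065),('bottle',100,125,.15),('rack',20,35,.04)):
    m=((hv[...,0]>=lo)&(hv[...,0]<=hi)&(hv[...,1]>100)).astype(np.uint8);m[:,345:]=0
    n,l,s,c=cv2.connectedComponentsWithStats(m);i=1+np.argmax(s[1:,4]);print(nm,c[i])
cv2.imwrite('pics/fin.png',np.hstack([cv2.resize(b[160:310,340:490],(400,400)),cv2.resize(a[110:250,180:320],(400,400))]))"
```

```text
t 15.93 mix [-116.2  368.4  147.2] F [-0.4 -0.5 -0.1] xaxis in mix deg 0.7 tilt [ 0.002 -0.002 -1.   ] w 0.0
[428 177  25  26 480]
[220 169  20  20 276]
[439.94375 189.2125 ] [229.26811594 178.19565217]
expected [ 49.59859975 -32.96186597  51.67169024]
top [ 51.13678908 -30.50490689  51.5       ] scene [ 49.89575121 -33.94022881  51.5       ] tri [ 51.45214511 -31.04896248  53.22355616]
jar [215.23333333 281.3952381 ]
bottle [314.74311927 331.29051988]
rack [289.87113951 231.42651757]
```

View pics/fin.png

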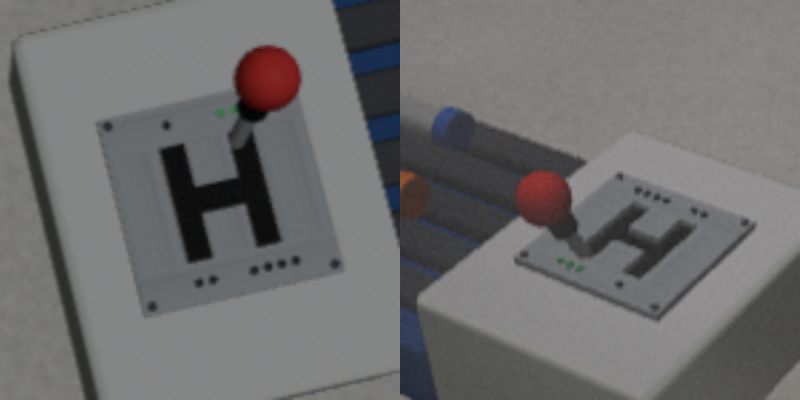

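Both views show the rod hard against the far end of the right (three green dots) slot. The knob is within 2–3 mm of "third", and the bottle, rack and jar haven't moved.

```bash
python3 -c "
from workcell import manip
print(manip.hand_in())"
```

```text
the job is handed in; nothing more can be done
None
```

The roller mixer is in third, and I handed the job in at about 16 s. With the fingers shut I pushed the lever from second into the cross channel, across to the right, then forward until it stopped. Force against the stop was about 9 N, compared with about 2 N of drag on the way. I then moved the arm well clear.

**Final position:** both camera views show the rod at the far end of the right slot, the one with the green dots. The knob is at about (51, -31) mm from the gate centre, where fully home should be (50, -33).

**Other objects:** the bottle, rack and jar are at the same pixels as at the start.

**What failed or disagreed:**
- My first approach move was refused because I left out "dr", and nothing moved.
- The wrist camera put the gate up to 5 mm off from the other two views at first. Later readings agreed to about 2 mm.
- The automatic scene-camera fits of the lever's tilt during and just after the sideways push were poor. I checked that step from the picture and the knob's pixel position instead, and they showed the lever at the right end of the cross channel.
- I viewed 12 pictures, two over the budget.

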